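Select the marked gear on the platter run-in gearbox

TASK

Push the gear lever of the run-in gearbox through its gate into the corner slot next to the tall round-headed pin on its top plate, fully home, and leave it there. Push its square grip with the fingers only, never pinching it, and leave everything else on the bench where it is.

Things in the scene. Friction and masses are not known exactly. Their poses are not given: they have to be found in the camera images.
- gearbox: Run-in gearbox fixed to the bench: grey box with a bare aluminium top plate (deck) 220 x 220 mm, deck top 89 mm above the bench, and a dark finned motor sticking out of its far side to 196 mm from the origin. Origin: centre of the underside. Own x runs to the motor (away from the robot, within 25 degrees), own y to the left, z up. Its gate is told under gate_center.
- gate_center (a point): Middle of the gate, on the deck top; axes as the gearbox. Three parallel slots along own x (at own y = -28, 0, +28 mm, 16 mm wide) are joined by one cross slot along own y at x = 0 (17 mm wide). The tongues between the slots stop the 11 mm stem: the lever changes slots only with shift within 0.035 rad of 0.
- shift (a joint): Lever angle along the slots: 0 upright in the cross slot, positive leans to own +x, stops at -0.29 and +0.29 (fully home in a slot end). Stays where left; 2 to 3 N at the grip moves it. With s = shift, c = cross the grip's centre is at (0.135 sin s, 0.135 sin c cos s, 0.012 + 0.135 cos c cos s) m in the gearbox frame.
- cross (a joint): Lever angle across the slots: 0 is the middle slot, positive leans to the gearbox's own +y, stops at -0.37 and +0.37 (middle lines of the outer slots). Stays where left; 2 to 3 N at the grip moves it. The pivot is 12 mm above the bench under the gate's middle. At the start the lever stands anywhere along the middle slot.
- grip_center (a point): Centre of the lever's black square grip, 32 x 32 mm across and 34 mm tall, on top of the steel stem; 147 mm above the bench when upright, about 133 mm in a corner slot. The grip tilts with the lever; axes are the lever's own (z along the stem).
- grip_far: One of the four flat side faces of the lever's square grip (31 mm wide, 34 mm tall). This one looks to the gearbox's own +x when the lever is upright. Its origin is the grip's centre, the same point as grip_center, and turns with the lever.
- grip_near: One of the four flat side faces of the lever's square grip (31 mm wide, 34 mm tall). This one looks to the gearbox's own -x when the lever is upright. Its origin is the grip's centre, the same point as grip_center, and turns with the lever.
- grip_left: One of the four flat side faces of the lever's square grip (31 mm wide, 34 mm tall). This one looks to the gearbox's own +y when the lever is upright. Its origin is the grip's centre, the same point as grip_center, and turns with the lever.
- grip_right: One of the four flat side faces of the lever's square grip (31 mm wide, 34 mm tall). This one looks to the gearbox's own -y when the lever is upright. Its origin is the grip's centre, the same point as grip_center, and turns with the lever.
- marker: The tall dark steel pin fixed on the deck, 30 mm high with a 28 mm wide round head, origin at its foot on the deck top. It stands at one of the deck's four corners, at (+-85, +-90) mm in the gearbox frame, and so marks the slot end nearest to it. The other three corners carry flat dark steel plugs, 12 mm wide and only 4 mm high.
- weight: Loose turned aluminium platter weight, 72 mm wide, 44 mm high, beside the gearbox; origin under its centre. Bystander.
- pulley: Loose stepped brass pulley, 44 mm wide, 34 mm high, beside the gearbox; origin under its centre. Bystander.
- screwdriver: Loose screwdriver lying between the robot and the gearbox, about 35 mm high at most. Bystander.
- bearing: Loose steel bearing ring, 52 mm wide, 14 mm high, beside the gearbox; origin under its centre. Bystander.
- oil_bottle: Loose clear bottle, 48 mm wide, 120 mm high, beyond the gearbox, beside the motor; origin under its centre. Bystander.
- jar: Loose jar with a black cap, 60 mm wide, 70 mm high, beyond the gearbox, beside the motor; origin under its centre. Bystander.
- wrench: Loose flat wrench lying to the right of the gearbox. Bystander.
- screw_cup: Loose white plastic cup, 64 mm wide, 45 mm high, to the left of the gearbox; origin under its centre. Bystander.

How it is judged:
By the outcome, as a careful person would: the job done as asked, in the order asked, and still so for the second after the job is handed in, with the robot touching nothing.
It also fails if it takes over 51 s, if anything falls off the work surface, if the arm or the gripper's body presses on something with over 40 N, if the wrist force passes 120 N, or if a joint passes its speed limit or range.

ROBOT

A 7-joint arm with a two-finger parallel gripper is mounted at the origin on the work surface. World frame = base frame: x ahead of the robot, y to its left, z up, the work surface at z = 0. Lengths are in m, angles in rad, forces in N, time in s.
With the tool pointing down it reaches from about 0.4 to 0.85 m from the base axis. Payload 10.4 kg.
Tool frame: the origin (TCP) lies at the very end of the fingers, on their centre line; the grasp point (between the pads) lies 19 mm behind it (manip.grip_point_offset is the z of the grasp point in the tool frame, in m); z points along the fingers, y is the direction in which the jaws open and shut (so a half turn about z gives the same grasp; the last joint's range is limited). The gripper opens to 85 mm and grips with 20 to 120 N. Pads are 22 mm wide; open, the fingers measure 114 mm over their backs; the gripper's body (76 mm by 85 mm) begins 54 mm behind the grasp point. The pads swing forward as they close: fully open they stand 13 mm farther back than shut.
Start: joints at [-1.24, 0.332, -0.065, 1.46, 0.022, 1.35, -0.088], TCP at [0.217, 0.586, 0.231] pointing down, gripper open.
Joint ranges: [-2.6, 2.6], [-0.5, 2.12], [-1.47, 1.34], [0.16, 2.42], [-1.27, 4.41], [0.06, 2.06], [-2.6, 2.6]. Speed limits (rad/s): [2.22, 2.22, 2.79, 2.79, 3.14, 3.14, 3.14].

INTERFACE

Orientations are given as a unit quaternion [x, y, z, w].
In Python, from workcell import manip, camera, get_calibration, hand_in gives the robot as it stands.
- The arm moves only by the shell command python3 -m pendant 'ROWS' [FORCE]. ROWS is JSON, a list of rows, each a list of 5 numbers: the shift along the tool's x, y, z in units of 40 mm (1.0 is 40 mm), then the turn about the tool's z in units of 6 degrees (1.0 is 6 degrees), then the closure, from 0 (fully open) to 1 (shut). A call has 1 to 5 rows; each row is the pose to reach, as a shift and turn from the pose commanded when the call began, along the tool's axes at that moment; what a row does not reach only later rows make up. A row lasts 1/8 s, in which the tool goes at most 62.5 mm and 10.7 degrees, less where a joint would pass 70% of its speed; a pose out of reach is approached as far as the arm can. A call with a gripper value outside its range is refused whole. The fingers move at their own pace and stop on an object; FORCE is the grip in N (left out, the last holds). Time passes only in rows, so rows that repeat a pose let the fingers close. It gives the time, the measured TCP pose, the force and the opening at its end, in the units of the state.
- manip.get_obs(): the state, without advancing time (a new reading comes with each control period).
- camera(name): name is "scene" or "side" or "wrist"; returns (picture, depth): 420x560x3 uint8, red, green, blue; 420x560 float32, m along the optical axis (not along the pixel's ray), 0 where there is no reading.
- get_calibration(name): a dict with "vfov" (degrees; the focal length in pixels is half the picture's height over the tangent of half this angle, whatever the lens; pixels are square), "cx", "cy" (the principal point, pixels), "position" and "rotation" of the camera in the world. Camera axes: x right, y down, z forward; pixel columns grow to the right and rows downward; lengths in m; the calibration is good to about 2 mm. The wrist camera is an equidistant fisheye: a pixel r from the principal point sees the ray r / f radians off the axis. A picture is of the moment at which its call begins: read the wrist's pose just before it. get_calibration takes no time and is no camera call; for the wrist camera it gives the pose at the moment of the call.
- hand_in(): hands the job in, once; it reports no verdict.
The state is a dict: "clock": time; "joint_pos": joint angles; "joint_velocities": joint speeds; "tau": joint torques, N m; "position": TCP position; "ee_rot": TCP orientation; "ft_force": force on the tool from outside, world axes, zero at the start; "torque": the same for the moment, N m; "grip_width": opening from 0.0 (shut) to 1.0 (fully open).
Only numpy, scipy, OpenCV 4.12 (cv2) and the standard library are available. Lean on these libraries where they do the work, as an engineer would, in place of code of your own. Each camera call takes 0.05 s, during which the arm holds its last target.

## Working session

There is one attempt and no reset: what is moved stays moved. The work goes in short steps, Python scripts to look and compute and a shell command to move; the robot and the scene stay as the last step left them, time stands still between calls to the robot, and variables do not carry over. Pictures are saved under pics/ and viewed, and the job is handed in when it is done.

```bash
mkdir -p pics; ls
cat > h.py <<'E'
import numpy as np, cv2
from workcell import manip, camera, get_calibration, hand_in
def snap(n,fn):
    c=get_calibration(n); p,d=camera(n)
    cv2.imwrite('pics/'+fn+'.png',cv2.cvtColor(p,cv2.COLOR_RGB2BGR)); np.savez('pics/'+fn+'.npz',p=p,d=d,**{k:np.array(v) for k,v in c.items()})
    return c,p,d
E
python3 - <<'E'
from h import *
print(manip.get_obs(),manip.grip_point_offset)
for n in('scene','side'):
    c,p,d=snap(n,n+'0'); print(n,c)
E
```

```text
pics
{'clock': 0.0, 'joint_pos': array([-1.23958531,  0.33288077, -0.06469384,  1.46097229,  0.02158964,
        1.34990471, -0.08854216]), 'joint_velocities': array([-0.00122029,  0.00050511,  0.00036326, -0.00152553,  0.00011555,
       -0.00105006,  0.00140587]), 'tau': array([-5.23032941e-04, -6.25452805e+01,  4.86087624e-02, -3.91594255e+01,
        1.62628584e-02,  1.01573273e-02, -4.10758062e-06]), 'position': array([0.21641756, 0.58591692, 0.23049557]), 'ee_rot': array([ 1.75998264e-01,  9.84390202e-01, -7.28339046e-04, -9.89819657e-05]), 'ft_force': array([-0.18815575, -0.61339862,  0.18747474]), 'torque': array([ 0.02580869,  0.03286727, -0.0061512 ]), 'grip_width': 0.9991216709835146} -0.0187
scene {'vfov': 57.52498124088013, 'cx': 287.5443671012117, 'cy': 204.25986758652965, 'position': array([ 1.3100722 , -0.49982149,  0.79003442]), 'rotation': array([ 0.78453395,  0.42446407, -0.20731355, -0.40169371])}
side {'vfov': 49.491822390572004, 'cx': 277.98660231696283, 'cy': 206.7974651246149, 'position': array([ 0.24344356, -0.8070066 ,  1.02347763]), 'rotation': array([ 0.9112988 , -0.18695164,  0.06702754, -0.36068114])}
```

View pics/scene0.png

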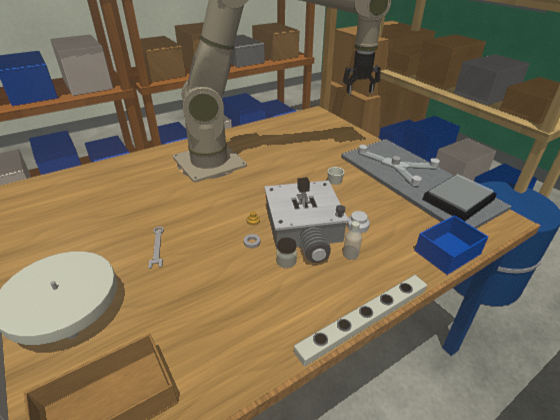

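View pics/side0.png

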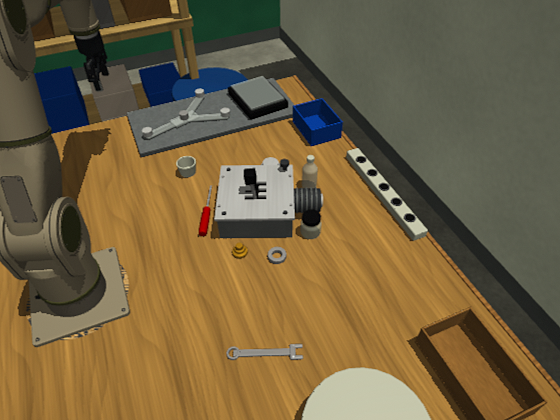

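Scene view: the grip is at (303,184) and the round-headed pin at (340,211). Side view: grip at (250,176), pin at (284,164). So the pin is at the motor-side left corner (+x, +y), and I'll measure it now.

```bash
python3 - <<'E'
import cv2
a=cv2.imread('pics/scene0.png')[165:275,235:385]; b=cv2.imread('pics/side0.png')[145:255,195:335]
cv2.imwrite('pics/c.png',cv2.resize(a,None,fx=5,fy=5,interpolation=2)); cv2.imwrite('pics/d.png',cv2.resize(b,None,fx=5,fy=5,interpolation=2))
E
cat >> h.py <<'E'
from scipy.spatial.transform import Rotation as R
def cloud(fn):
    z=np.load('pics/'+fn+'.npz'); p,d=z['p'],z['d']; f=210/np.tan(np.radians(float(z['vfov']))/2)
    v,u=np.mgrid[0:420,0:560]
    P=np.stack([(u-z['cx'])/f*d,(v-z['cy'])/f*d,d],-1)
    r=z['rotation']; M=R.from_quat(r).as_matrix() if r.shape==(4,) else r
    return P@M.T+z['position'],p,d
E
python3 - <<'E'
from h import *
for n,roi in(('scene0',(165,275,235,385)),('side0',(145,255,195,335))):
    W,p,d=cloud(n); m=np.zeros(d.shape,bool); m[roi[0]:roi[1],roi[2]:roi[3]]=1; m&=d>0
    dk=m&(abs(W[...,2]-.089)<.006)&(p.min(-1)>110)
    q=W[dk]; rect=cv2.minAreaRect((q[:,:2]*1000).astype(np.float32)); print(n,'deck',rect,np.median(q[:,2]))
    bl=p.max(-1)<60
    hi=m&(W[...,2]>.125)&(W[...,2]<.18)
    n_,l,s,c=cv2.connectedComponentsWithStats(hi.astype(np.uint8))
    for i in range(1,n_):
        if s[i,4]>8: w=W[l==i]; print('hi',s[i],w.min(0),w.max(0),w.mean(0))
    mk=m&(W[...,2]>.105)&(W[...,2]<.125)
    n_,l,s,c=cv2.connectedComponentsWithStats(mk.astype(np.uint8))
    for i in range(1,n_):
        if s[i,4]>8: w=W[l==i]; print('mid',s[i],w.mean(0))
E
```

```text
scene0 deck ((573.0438842773438, 78.96826171875), (231.79855346679688, 296.7257385253906), 68.01864624023438) 0.08790466874058178
hi [297 178  13  15 170] [0.50233109 0.07031758 0.13052639] [0.54925765 0.1089467  0.16625469] [0.53157979 0.08625194 0.15153724]
mid [301 192   5   6  20] [0.53230132 0.08816571 0.11606869]
mid [336 205   9   9  67] [0.65248313 0.13565319 0.11528624]
mid [351 221   9   9  63] [0.73255889 0.12238661 0.11621508]
side0 deck ((569.427978515625, 76.36115264892578), (227.12705993652344, 290.86138916015625), 67.05484771728516) 0.09000409504753892
hi [243 168  13  17 198] [0.50242065 0.07051127 0.13029982] [0.54419752 0.11256525 0.17085015] [0.52104776 0.08561344 0.15579717]
mid [306 155   8   8  53] [0.72732796 0.12260222 0.11806569]
mid [280 158   9  10  67] [0.64842503 0.13655243 0.11718515]
mid [249 184   5   5  16] [0.52586828 0.08734726 0.11351389]
```

View pics/c.png

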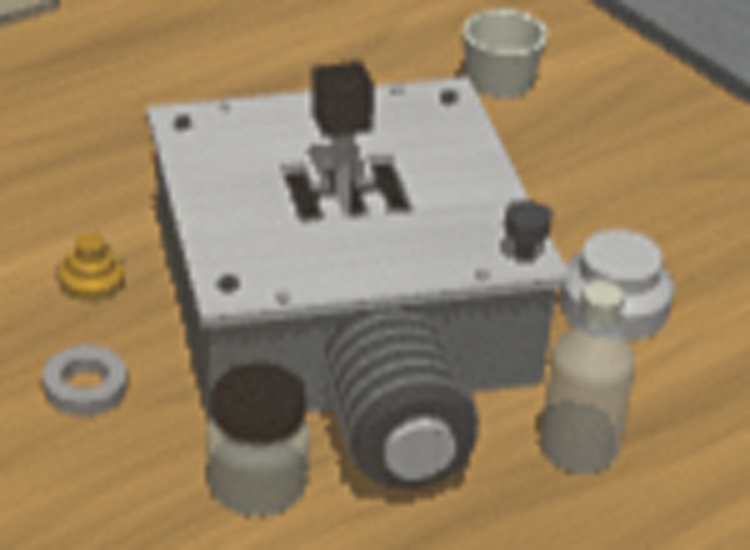

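View pics/d.png

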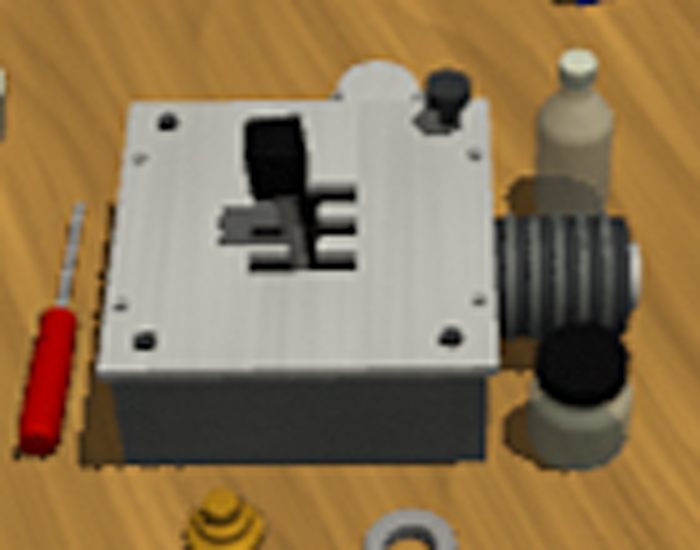

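```bash
cat >> h.py <<'E'
def ray(fn,uv,h):
    z=np.load('pics/'+fn+'.npz'); f=210/np.tan(np.radians(float(z['vfov']))/2)
    M=R.from_quat(z['rotation']).as_matrix()
    v=M@np.array([(uv[0]-z['cx'])/f,(uv[1]-z['cy'])/f,1]); o=z['position']
    return o+v*(h-o[2])/v[2]
E
python3 - <<'E'
from h import *
L=[(-.085,.09),(-.085,-.09),(.085,-.09)]
px={'scene0':((235,165),[(449,97),(182,122),(228,284)]),'side0':((195,145),[(168,122),(145,341),(450,337)])}
A=[];B=[]
for n,(o,pp) in px.items():
    Q=[ray(n,((u+.5)/5-.5+o[0],(v+.5)/5-.5+o[1]),.093)[:2] for u,v in pp]; print(n,np.round(Q,4)); A+=L;B+=Q
    a=np.array(L);b=np.array(Q)
    z=lambda q:q[:,0]+1j*q[:,1]
    X=np.c_[z(a),np.ones(3)]; s=np.linalg.lstsq(X,z(b),rcond=None)[0]; print(abs(s[0]),np.degrees(np.angle(s[0])),s[1])
a=np.array(A);b=np.array(B);X=np.c_[z(a),np.ones(6)]; s=np.linalg.lstsq(X,z(b),rcond=None)[0]; print('all',abs(s[0]),np.degrees(np.angle(s[0])),s[1],np.abs(X@s-z(b)))
th=np.angle(s[0]);c=s[1]
g=lambda w:((w-c)*np.exp(-1j*th))
for n in('scene0','side0'):
    W,p,d=cloud(n); roi=(297,178,13,15) if n=='scene0' else (243,168,13,17)
    m=np.zeros(d.shape,bool); m[roi[1]:roi[1]+roi[3],roi[0]:roi[0]+roi[2]]=1; m&=(d>0)&(W[...,2]>.13)&(W[...,2]<.18)
    w=W[m]; q=g(w[:,0]+1j*w[:,1]); print(n,np.percentile(q.real,[3,50,97]),np.percentile(q.imag,[3,50,97]),np.percentile(w[:,2],[3,97]))
for w in [(.6525,.1357),(.6484,.1366)]: print('marker',g(w[0]+1j*w[1]))
print('joint',manip.get_obs()['position'])
E
```

```text
scene0 [[ 0.4955  0.2025]
 [ 0.4259  0.0367]
 [ 0.5833 -0.0289]]
1.0003280149155729 -22.640487963531672 (0.5392511353366543+0.08689242116890611j)
side0 [[ 0.4932  0.2031]
 [ 0.4239  0.0373]
 [ 0.5798 -0.0274]]
0.9950166189318947 -22.701465371244435 (0.5365139548802561+0.08765754483556537j)
all 0.997672175674047 -22.67089550968135 (0.5378825451084552+0.08727498300223588j) [0.0012505  0.00095141 0.00186915 0.00104341 0.00110223 0.00194548]
scene0 [-0.02940943 -0.00033531  0.0044027 ] [-0.01719256 -0.00433086  0.01388591] [0.13199513 0.16525852]
side0 [-0.03135081 -0.01491577  0.00090861] [-0.0184037  -0.01305107  0.01391305] [0.13455536 0.16789729]
marker (0.08709661121155914+0.08886126013348869j)
marker (0.0829665081819963+0.08811142750870107j)
joint [0.21644816 0.5859746  0.23061632]
```

Gearbox: centre (0.538, 0.087), yaw −22.7°. The lever is at shift ≈ −0.1 in the middle slot, and the target is shift +0.29, cross +0.37. The tool is nearly aligned already (tool x ≈ −gear x, tool y ≈ gear y), so I'll turn it slightly and shut the fingers.

```bash
cat >> h.py <<'E'
C=np.array([.5379,.0873]);TH=np.radians(-22.67)
def st():
    o=manip.get_obs(); q=(o['position'][0]-C[0]+1j*(o['position'][1]-C[1]))*np.exp(-1j*TH)
    t=R.from_quat(o['ee_rot']).as_matrix(); a=np.degrees(np.arctan2(t[1,1],t[0,1]))-90-np.degrees(TH)
    f=(o['ft_force'][0]+1j*o['ft_force'][1])*np.exp(-1j*TH)
    print('t%.2f gear x %.1f y %.1f z %.1f mm yawerr %.2f F %.1f %.1f %.1f grip %.3f'%(o['clock'],q.real*1e3,q.imag*1e3,o['position'][2]*1e3,a,f.real,f.imag,o['ft_force'][2],o['grip_width']))
E
python3 -m pendant '[[0,0,0,0.4,1],[0,0,0,0.4,1],[0,0,0,0.4,1],[0,0,0,0.4,1],[0,0,0,0.4,1]]' 30; python3 -c "from h import *;st()"
```

```text
clock: 0.72
position: [0.2165, 0.5863, 0.2313]
ee_rot: [0.196, 0.981, 0.0, -0.0]
ft_force: [-0.1, -0.2, -0.6]
grip_width: -0.001
t0.72 gear x -488.9 y 336.6 z 231.3 mm yawerr 0.02 F 0.0 -0.2 -0.6 grip -0.001
```

```bash
python3 -m pendant '[[-1,-1,0,0,1],[-2,-2,0,0,1],[-3,-3,0,0,1],[-4,-4,0,0,1],[-5,-5,0,0,1]]'; python3 -m pendant '[[-1,-0.7,0,0,1],[-2,-1.4,0,0,1],[-3,-2.1,0,0,1],[-4,-2.8,0,0,1],[-5,-3.46,0,0,1]]';python3 -m pendant '[[0,0,0,0,1],[0,0,0,0,1]]'; python3 -c "
from h import *
st();snap('side','side1');snap('wrist','wrist1')"
```

```text
clock: 1.35
position: [0.3246, 0.3229, 0.2315]
ee_rot: [0.197, 0.98, 0.0, 0.0]
ft_force: [-0.0, 0.1, 0.9]
grip_width: 0.003
clock: 1.98
position: [0.4559, 0.1184, 0.2316]
ee_rot: [0.196, 0.981, 0.0, 0.0]
ft_force: [-0.4, 0.4, 0.6]
grip_width: -0.0
clock: 2.22
position: [0.4549, 0.1205, 0.2313]
ee_rot: [0.196, 0.981, 0.0, -0.0]
ft_force: [-0.6, 1.4, -0.1]
grip_width: -0.001
t2.23 gear x -89.4 y -1.4 z 231.3 mm yawerr 0.02 F -1.1 1.0 -0.1 grip -0.001
```

Run:
```python
import cv2
b=cv2.imread('pics/side1.png')[95:255,165:335]
cv2.imwrite('pics/d1.png',cv2.resize(b,None,fx=3.5,fy=3.5,interpolation=2))
```

```text
(no output)
```

View pics/wrist1.png

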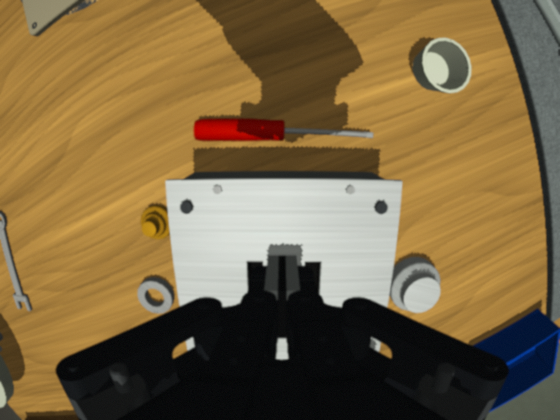

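View pics/d1.png

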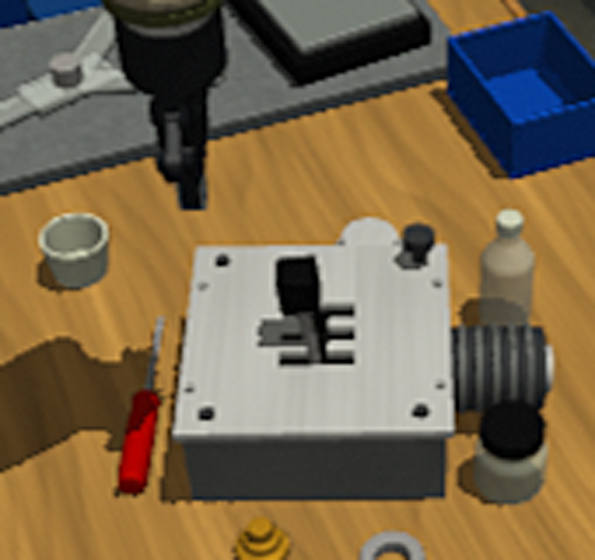

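```bash
python3 -m pendant '[[0,0,0.8,0,1],[0,0,1.6,0,1],[0,0,2.28,0,1],[0,0,2.28,0,1],[0,0,2.28,0,1]]'; python3 -c "
from h import *
st();snap('side','side2');snap('scene','scene2')
a=cv2.imread('pics/scene2.png')[130:270,235:385]; b=cv2.imread('pics/side2.png')[115:255,185:335]
cv2.imwrite('pics/e2.png',cv2.resize(np.hstack([a,b]),None,fx=2.6,fy=2.6,interpolation=2))"
```

```text
clock: 2.95
position: [0.4555, 0.1206, 0.1412]
ee_rot: [0.196, 0.981, 0.0, 0.0]
ft_force: [0.6, -0.6, -0.1]
grip_width: 0.001
t2.95 gear x -88.8 y -1.0 z 141.2 mm yawerr 0.06 F 0.8 -0.3 -0.1 grip 0.001
```

View pics/e2.png

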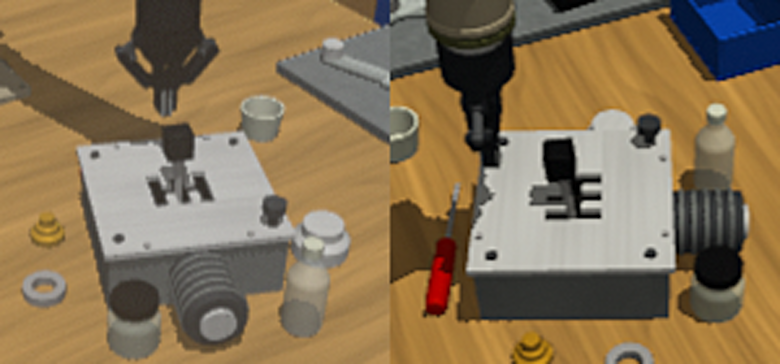

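Both views show the shut fingertips on the near side of the grip, clear of everything. I'll advance to just short of contact and then go in small steps.

```bash
python3 -m pendant '[[-0.5,0,0,0,1],[-1,0,0,0,1],[-1,0,0,0,1]]'; python3 -c "from h import *;st()"; python3 -m pendant '[[-0.1,0,0,0,1],[-0.2,0,0,0,1],[-0.2,0,0,0,1]]'; python3 -c "from h import *;st()";  python3 -m pendant '[[-0.1,0,0,0,1],[-0.1,0,0,0,1]]'; python3 -c "
from h import *
st();snap('side','side3');snap('scene','scene3')
a=cv2.imread('pics/scene3.png')[130:270,235:385]; b=cv2.imread('pics/side3.png')[115:255,185:335]
cv2.imwrite('pics/e3.png',cv2.resize(np.hstack([a,b]),None,fx=2.6,fy=2.6,interpolation=2))"
```

```text
clock: 3.42
position: [0.4932, 0.1041, 0.1409]
ee_rot: [0.197, 0.98, 0.0, 0.001]
ft_force: [0.3, 0.0, -0.1]
grip_width: -0.002
t3.42 gear x -47.7 y -1.7 z 140.9 mm yawerr -0.08 F 0.3 0.1 -0.1 grip -0.002
clock: 3.8
position: [0.4993, 0.1017, 0.1402]
ee_rot: [0.196, 0.981, 0.0, -0.0]
ft_force: [-1.1, 0.3, 1.0]
grip_width: -0.003
t3.80 gear x -41.2 y -1.5 z 140.2 mm yawerr 0.02 F -1.1 -0.1 1.0 grip -0.003
clock: 4.05
position: [0.5033, 0.1, 0.1402]
ee_rot: [0.197, 0.98, 0.0, 0.0]
ft_force: [-0.5, 1.8, 1.5]
grip_width: -0.002
t4.05 gear x -36.8 y -1.6 z 140.2 mm yawerr -0.00 F -1.2 1.4 1.5 grip -0.002
```

View pics/e3.png

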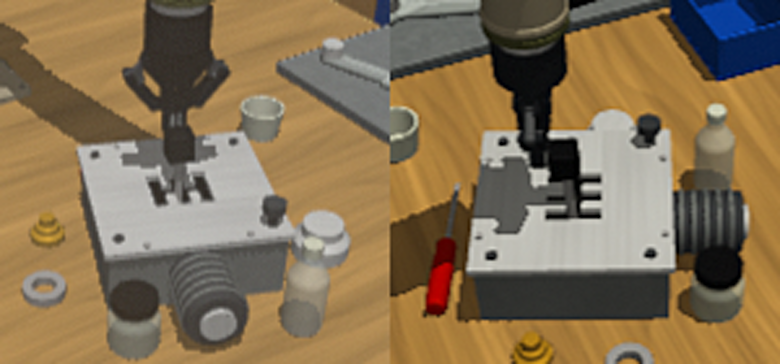

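```bash
cat >> h.py <<'E'
def grip(fn):
    # far (+x) face and top from the scene view depth; right (-y) face from the side view
    for v in ('scene','side'):
        W,p,d=cloud(v+fn); q=((W[...,0]-C[0])+1j*(W[...,1]-C[1]))*np.exp(-1j*TH); z=W[...,2]
        m=(d>0)&(z>.112)&(z<.172)&(abs(q.real)<.075)&(abs(q.imag)<.085)
        for lo in (.125,.135,.145,.155):
            k=m&(z>lo)&(z<lo+.01)
            if k.sum()>5: print(v,lo,k.sum(),'x',np.round(np.percentile(q.real[k],[5,50,95])*1e3,1),'y',np.round(np.percentile(q.imag[k],[5,50,95])*1e3,1))
def look(fn):
    st(); snap('side','side'+fn); snap('scene','scene'+fn)
    a=cv2.imread('pics/scene%s.png'%fn)[130:270,235:385]; b=cv2.imread('pics/side%s.png'%fn)[115:255,185:335]
    cv2.imwrite('pics/e%s.png'%fn,cv2.resize(np.hstack([a,b]),None,fx=2.6,fy=2.6,interpolation=2)); grip(fn)
E
python3 -c "
from h import *
grip('0');print();grip('3')"; python3 -m pendant '[[-0.1,0,0,0,1],[-0.1,0,0,0,1],[-0.1,0,0,0,1]]';python3 -c "
from h import *
look('4')"
```

```text
scene 0.125 16 x [-25.7   2.1   4. ] y [-17.1  -9.1   9.1]
scene 0.135 36 x [-27.7   1.5   4.6] y [-17.2  -4.7  13.5]
scene 0.145 40 x [-29.8   0.6   3.8] y [-16.9  -4.4  14.2]
scene 0.155 70 x [-27.5  -6.4   1.7] y [-16.9  -2.9  12.7]
side 0.125 9 x [-27.5 -21.7  -3.2] y [-16.9 -15.8 -13.2]
side 0.135 32 x [-28.  -11.6   1. ] y [-18.4 -15.2 -10.1]
side 0.145 36 x [-27.   -9.3   1. ] y [-18.2 -15.1   6.9]
side 0.155 84 x [-31.6 -20.3  -0.9] y [-18.   -7.6  14.5]

scene 0.125 17 x [-1.8  6.2  8.9] y [-17.2  -2.   11.3]
scene 0.135 32 x [-12.8   5.3   9.6] y [-16.9  -5.2  11.9]
scene 0.145 34 x [-11.7   5.7   8.4] y [-17.5  -5.9  12.5]
scene 0.155 95 x [-31.   -6.8   6.1] y [-16.6  -3.1  12.2]
side 0.125 10 x [-23.3 -12.    6.2] y [-15.3 -14.3  -6.9]
side 0.135 38 x [-38.9  -7.3   6.4] y [-18.2 -13.5   4.6]
side 0.145 45 x [-45.4 -15.4   4.4] y [-19.2 -14.9  -6.1]
side 0.155 87 x [-42.4 -17.8   4.5] y [-17.9 -12.   14.9]
clock: 4.53
position: [0.507, 0.0982, 0.1401]
ee_rot: [0.197, 0.98, -0.0, 0.0]
ft_force: [-1.0, 1.1, 0.3]
grip_width: -0.003
t4.53 gear x -32.8 y -1.9 z 140.1 mm yawerr -0.01 F -1.3 0.6 0.3 grip -0.003
scene 0.125 16 x [-3.3  8.7 13.5] y [-16.5  -4.4  10. ]
scene 0.135 33 x [-11.4  10.   12. ] y [-17.2  -6.6  12.2]
scene 0.145 34 x [-14.2   9.2  11.9] y [-17.   -6.4   9.8]
scene 0.155 86 x [-27.4  -2.1  11.5] y [-16.4  -3.7  11.5]
side 0.125 13 x [-17.3  -2.3   7.5] y [-16.1 -14.  -10.8]
side 0.135 32 x [-34.   -7.3   9.5] y [-17.9 -15.   -5.9]
side 0.145 55 x [-40.4  -9.7   9.5] y [-18.  -15.3   3.9]
side 0.155 79 x [-39.8 -14.6   7.3] y [-18.2 -11.9  13.5]
```

```bash
python3 -m pendant '[[-0.07,0,0,0,1],[-0.14,0,0,0,1],[-0.14,0,0,0,1],[-0.14,0,0,0,1]]';python3 -c "
from h import *
look('5')"
```

```text
clock: 5.12
position: [0.5121, 0.096, 0.1401]
ee_rot: [0.197, 0.98, -0.0, 0.0]
ft_force: [-1.4, 0.5, 0.9]
grip_width: -0.0
t5.12 gear x -27.2 y -1.9 z 140.1 mm yawerr -0.01 F -1.5 -0.1 0.9 grip -0.000
scene 0.125 20 x [ 0.4 14.7 18.5] y [-16.7  -4.8  11.7]
scene 0.135 33 x [-11.9  14.4  17.3] y [-17.2  -4.6  13.8]
scene 0.145 37 x [-12.7  15.7  17.6] y [-17.3  -5.3  13.5]
scene 0.155 90 x [-22.    4.8  16.8] y [-16.9  -2.8  12.2]
side 0.125 10 x [-6.5  4.9 14.5] y [-16.3 -13.7  -0.5]
side 0.135 37 x [-30.5  -4.5  14.6] y [-17.5 -13.9   7. ]
side 0.145 47 x [-36.5  -9.4  12.6] y [-17.9 -14.6  -6.4]
side 0.155 73 x [-32.4  -6.1  12.7] y [-18.2 -13.7  13.3]
```

View pics/e5.png

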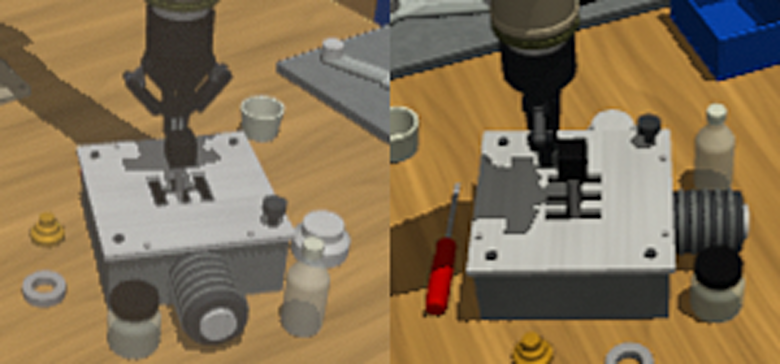

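Side view: the stem is in line with the cross slot, at shift ≈ 0. Next I'll back off and go round to the right side of the grip.

```bash
python3 -m pendant '[[0.9,0,0,0,1],[0.9,-0.8,0,0,1],[0.9,-1.5,0,0,1],[0.2,-1.5,0,0,1],[-0.68,-1.5,0,0,1]]'; python3 -m pendant '[[0,0,0,0,1],[0,0,0,0,1]]';python3 -c "
from h import *
look('6')"
```

```text
clock: 5.85
position: [0.5147, 0.029, 0.1406]
ee_rot: [0.197, 0.98, 0.001, 0.0]
ft_force: [0.4, 0.9, 0.1]
grip_width: 0.0
clock: 6.1
position: [0.5136, 0.0296, 0.1399]
ee_rot: [0.197, 0.98, -0.0, -0.0]
ft_force: [-0.9, -0.2, 0.3]
grip_width: 0.004
t6.10 gear x -0.2 y -62.6 z 139.9 mm yawerr -0.06 F -0.8 -0.5 0.3 grip 0.004
scene 0.125 20 x [-10.6  14.4  16.8] y [-17.   -7.   11.8]
scene 0.135 39 x [-0.7 14.4 16.7] y [-62.4  -4.5  14.2]
scene 0.145 62 x [-0.4 11.6 16.9] y [-73.  -16.9  10.8]
scene 0.155 106 x [-12.9   8.2  16.6] y [-70.1  -7.8  11.4]
side 0.135 14 x [ 1.5 14.5 14.7] y [-66.6  -4.1  11.6]
side 0.145 22 x [-10.2   2.   12.8] y [-75.8 -71.2 -15.3]
side 0.155 22 x [-9.8  0.  13.3] y [-77.  -71.6 -16.6]
```

View pics/e6.png

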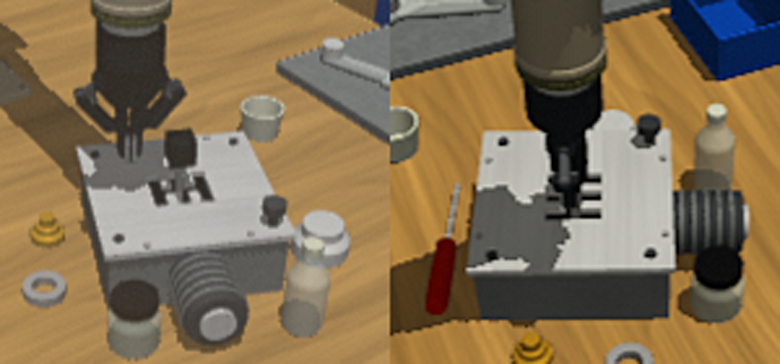

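```bash
python3 -m pendant '[[0,0.5,0,0,1],[0,0.9,0,0,1],[0,1.1,0,0,1],[0,1.2,0,0,1],[0,1.2,0,0,1]]'; python3 -c "
from h import *
st()"; python3 -m pendant '[[0,0.1,0,0,1],[0,0.2,0,0,1],[0,0.3,0,0,1],[0,0.3,0,0,1]]';python3 -c "
from h import *
look('7')"
```

```text
clock: 6.82
position: [0.5325, 0.0748, 0.1399]
ee_rot: [0.196, 0.981, 0.0, -0.0]
ft_force: [-0.4, -0.2, 0.6]
grip_width: -0.001
t6.83 gear x -0.2 y -13.6 z 139.9 mm yawerr 0.01 F -0.3 -0.3 0.6 grip -0.001
clock: 7.32
position: [0.5373, 0.0861, 0.1401]
ee_rot: [0.196, 0.981, 0.0, 0.0]
ft_force: [0.7, -0.2, 0.3]
grip_width: 0.004
t7.33 gear x -0.1 y -1.3 z 140.1 mm yawerr 0.03 F 0.7 0.1 0.3 grip 0.004
scene 0.125 25 x [ 2.8 14.5 16.6] y [ 8.6 24.9 37.1]
scene 0.135 39 x [ 4.2 13.8 17.3] y [-3.5 20.6 39.2]
scene 0.145 55 x [ 4.7 13.5 16.8] y [-12.4  16.3  41.5]
scene 0.155 92 x [-10.3   7.6  16.2] y [-12.3  21.7  42. ]
side 0.135 19 x [-16.8   0.8  14.5] y [-5.8  9.6 15.4]
side 0.145 28 x [-12.1   7.   14.7] y [-14.3  -5.2  25.1]
side 0.155 29 x [-6.3  7.1 14.7] y [-15.4  -7.9  38.5]
```

View pics/e7.png

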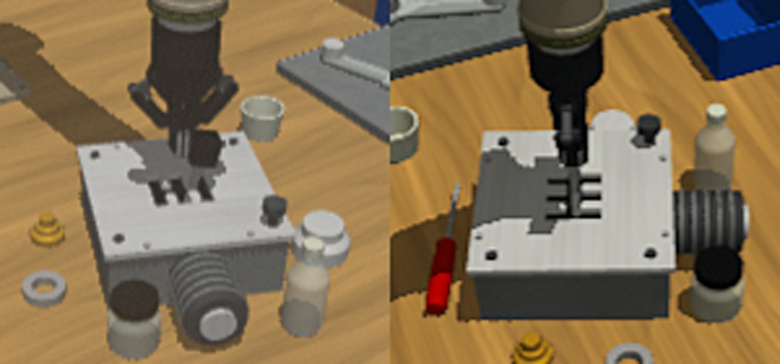

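The lever is crossing freely along the cross slot. I'll continue to the cross stop and watch the force.

```bash
python3 -m pendant '[[0,0.1,0,0,1],[0,0.2,0,0,1],[0,0.3,0,0,1],[0,0.4,0,0,1],[0,0.4,0,0,1]]'; python3 -c "
from h import *
st()"; python3 -m pendant '[[0,0.05,0,0,1],[0,0.1,0,0,1],[0,0.1,0,0,1]]';python3 -c "
from h import *
look('8')"
```

```text
clock: 8.05
position: [0.5435, 0.1011, 0.1402]
ee_rot: [0.196, 0.981, 0.0, 0.0]
ft_force: [-0.6, 0.3, 0.8]
grip_width: 0.0
t8.05 gear x -0.2 y 14.9 z 140.2 mm yawerr 0.04 F -0.7 0.1 0.8 grip 0.000
clock: 8.43
position: [0.5449, 0.1043, 0.1401]
ee_rot: [0.196, 0.981, 0.0, 0.0]
ft_force: [-0.7, -1.2, -0.7]
grip_width: -0.0
t8.43 gear x -0.1 y 18.4 z 140.1 mm yawerr 0.01 F -0.2 -1.4 -0.7 grip -0.000
scene 0.125 32 x [ 4.5 14.6 17.8] y [25.3 39.4 55.8]
scene 0.135 34 x [ 7.8 14.2 17.8] y [23.8 37.6 58.3]
scene 0.145 76 x [-8.5 11.4 17.2] y [ 8.5 40.2 61. ]
scene 0.155 62 x [-8.   7.1 15.9] y [ 5.8 34.4 49.5]
side 0.125 7 x [-15.    7.9  13.8] y [25.5 26.5 29. ]
side 0.135 17 x [-14.8   3.2  14.1] y [11.9 27.5 33.4]
side 0.145 26 x [-13.5   6.6  14.4] y [ 7.8 14.5 50.7]
side 0.155 28 x [-7.1  4.3 14.5] y [ 3.3  9.2 49.9]
```

View pics/e8.png

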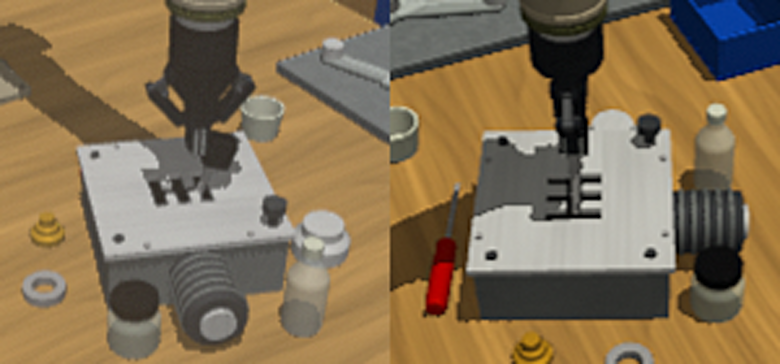

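Nearly at the stop (about 22 mm expected). I'll take 2 mm steps until the force rises.

```bash
for i in 1; do python3 -m pendant '[[0,0.05,0,0,1],[0,0.05,0,0,1],[0,0.05,0,0,1]]' >/dev/null; python3 -c "
from h import *
st()"; done;  python3 -m pendant '[[0,0.05,0,0,1],[0,0.05,0,0,1],[0,0.05,0,0,1]]' >/dev/null; python3 -c "
from h import *
st()"; python3 -m pendant '[[0,0.05,0,0,1],[0,0.05,0,0,1],[0,0.05,0,0,1]]' >/dev/null; python3 -c "
from h import *
look('9')"
```

```text
t8.90 gear x -0.1 y 20.3 z 140.1 mm yawerr 0.01 F 0.1 0.2 -0.3 grip -0.003
t9.28 gear x -0.1 y 22.4 z 140.1 mm yawerr 0.01 F -0.5 -1.2 -0.9 grip -0.004
t9.65 gear x -0.1 y 24.3 z 140.1 mm yawerr 0.01 F -0.5 -0.9 0.1 grip 0.000
scene 0.125 34 x [ 3.1 13.5 16.9] y [29.8 41.1 59.1]
scene 0.135 39 x [ 6.6 14.6 17.2] y [20.9 44.8 64.4]
scene 0.145 69 x [-9.9  9.7 16.4] y [13.9 47.9 66.9]
scene 0.155 52 x [-7.2  7.1 15.8] y [12.  36.  50.7]
side 0.125 14 x [-15.3  -0.9  13.6] y [27.7 31.3 33.2]
side 0.135 12 x [-14.9   9.8  14. ] y [19.6 35.4 38. ]
side 0.145 28 x [-10.6   6.4  14.2] y [11.8 18.8 63.2]
side 0.155 26 x [-9.3  4.1 14.3] y [10.1 16.7 49. ]
```

```bash
python3 -m pendant '[[0,0.04,0,0,1],[0,0.04,0,0,1],[0,0.04,0,0,1]]' >/dev/null; python3 -c "
from h import *
st()";  python3 -m pendant '[[0,0.04,0,0,1],[0,0.04,0,0,1],[0,0.04,0,0,1]]' >/dev/null; python3 -c "
from h import *
look('10')"
```

```text
t10.12 gear x -0.1 y 25.4 z 139.9 mm yawerr -0.02 F 0.9 -4.4 -1.3 grip -0.000
t10.50 gear x -0.1 y 26.5 z 139.7 mm yawerr -0.04 F -0.3 -5.7 -0.1 grip -0.001
scene 0.125 34 x [ 1.4 14.7 16.7] y [31.5 46.2 63.3]
scene 0.135 43 x [ 4.5 14.4 17.8] y [21.6 42.2 67.2]
scene 0.145 78 x [-12.5  10.2  16.6] y [18.6 51.9 69.2]
scene 0.155 38 x [-4.2  7.6 13.4] y [13.  31.3 49.6]
side 0.125 10 x [-15.4   1.8  12.3] y [29.3 34.  37.1]
side 0.135 13 x [-15.   10.8  13.8] y [22.2 35.1 40. ]
side 0.145 34 x [-14.4   6.3  14.1] y [12.6 22.3 62.1]
side 0.155 23 x [-10.3   3.9  14.4] y [13.  21.2 52. ]
```

View pics/e10.png

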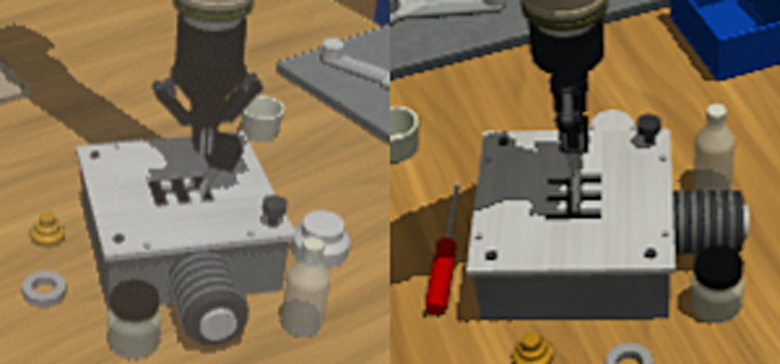

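```bash
python3 -m pendant '[[0,0.06,0,0,1],[0,0.06,0,0,1],[0,0.06,0,0,1]]' >/dev/null; python3 -c "
from h import *
st()"
```

```text
t10.97 gear x -0.1 y 27.9 z 139.4 mm yawerr -0.07 F -0.6 -8.4 -3.4 grip 0.002
```

The force builds (8.4 N) with hardly any travel, so the lever is at the cross stop. I'll back off and go round to the near side at y ≈ 47 mm.

```bash
python3 -m pendant '[[0,-0.9,0,0,1],[0.6,-0.9,0,0,1],[1.5,-0.9,0,0,1],[1.5,-0.2,0,0,1],[1.5,0.46,0,0,1]]'; python3 -m pendant '[[0,0,0.25,0,1],[0,0,0.25,0,1],[0,0,0.25,0,1]]';python3 -c "
from h import *
look('11')"
```

```text
clock: 11.6
position: [0.5014, 0.1569, 0.1408]
ee_rot: [0.196, 0.981, 0.001, 0.001]
ft_force: [0.4, 0.5, 0.1]
grip_width: 0.005
clock: 11.98
position: [0.501, 0.1542, 0.1302]
ee_rot: [0.197, 0.98, 0.0, -0.0]
ft_force: [0.4, -0.0, 0.0]
grip_width: -0.002
t11.97 gear x -59.8 y 47.5 z 130.2 mm yawerr -0.06 F 0.4 0.1 0.0 grip -0.002
scene 0.125 44 x [-45.6  14.6  17.7] y [29.8 42.5 61.1]
scene 0.135 67 x [-53.    7.2  18.2] y [33.2 43.2 62.6]
scene 0.145 90 x [-54.4  -2.8  16.8] y [36.2 49.9 66.8]
scene 0.155 43 x [-56.1 -14.4  15.3] y [34.2 44.1 57.1]
side 0.125 33 x [-65.9  -3.7  13.5] y [28.2 33.  42.4]
side 0.135 55 x [-64.4  -9.   12. ] y [30.8 35.6 44. ]
side 0.145 79 x [-66.2  -6.8  13.9] y [34.4 39.7 67.5]
side 0.155 56 x [-62.5  -3.2  12.3] y [34.6 43.4 58.1]
```

View pics/e11.png

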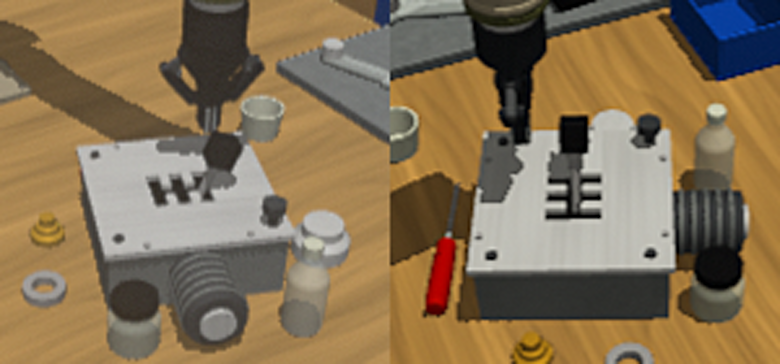

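```bash
python3 -m pendant '[[-0.5,0,0,0,1],[-0.7,0,0,0,1],[-0.85,0,0,0,1],[-1,0,0,0,1],[-1,0,0,0,1]]'>/dev/null; python3 -c "
from h import *
st()"; python3 -m pendant '[[-0.12,0,0,0,1],[-0.24,0,0,0,1],[-0.36,0,0,0,1],[-0.36,0,0,0,1]]' >/dev/null;python3 -c "
from h import *
look('12')"
```

```text
t12.70 gear x -20.1 y 48.3 z 130.1 mm yawerr -0.00 F -1.3 0.3 0.7 grip -0.001
t13.20 gear x -5.3 y 48.2 z 130.0 mm yawerr -0.02 F -1.1 -0.3 0.8 grip 0.000
scene 0.125 42 x [12.8 36.5 39.7] y [28.9 39.6 58.8]
scene 0.135 48 x [ 0.6 35.3 40.8] y [32.  39.4 66.1]
scene 0.145 96 x [ 0.  23.1 40.6] y [36.  48.9 64.2]
scene 0.155 30 x [-8.6  3.5 28. ] y [34.9 42.5 58.4]
side 0.125 31 x [ 6.4 22.3 33.8] y [27.9 32.2 36.1]
side 0.135 60 x [-9.1 12.5 34.3] y [31.9 36.  48.9]
side 0.145 80 x [-11.5  19.7  37.2] y [34.1 40.1 64.4]
side 0.155 43 x [-8.3 14.4 34.1] y [34.3 41.2 51.9]
```

View pics/e12.png

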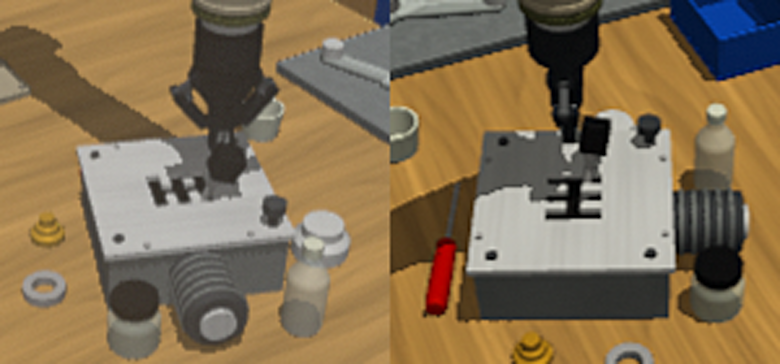

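The lever is moving forward in the left slot. I'll continue toward the end stop, lowering slightly.

```bash
python3 -m pendant '[[-0.1,0,0.05,0,1],[-0.2,0,0.1,0,1],[-0.3,0,0.1,0,1],[-0.3,0,0.1,0,1]]'>/dev/null; python3 -c "
from h import *
st()"; python3 -m pendant '[[-0.05,0,0,0,1],[-0.05,0,0,0,1],[-0.05,0,0,0,1]]' >/dev/null;python3 -c "
from h import *
st()";  python3 -m pendant '[[-0.05,0,0,0,1],[-0.05,0,0,0,1],[-0.05,0,0,0,1]]' >/dev/null;python3 -c "
from h import *
st()"
```

```text
t13.80 gear x 6.5 y 48.0 z 125.8 mm yawerr -0.02 F -0.6 1.1 0.1 grip -0.002
t14.18 gear x 8.3 y 48.2 z 126.1 mm yawerr -0.00 F -0.8 -1.8 -1.0 grip 0.003
t14.55 gear x 9.9 y 48.2 z 125.9 mm yawerr 0.01 F -5.4 0.0 0.4 grip 0.001
```

```bash
python3 -m pendant '[[-0.06,0,0,0,1],[-0.06,0,0,0,1],[-0.06,0,0,0,1]]'>/dev/null; python3 -c "
from h import *
st()"; python3 -m pendant '[[-0.06,0,0,0,1],[-0.06,0,0,0,1],[-0.06,0,0,0,1]]' >/dev/null;python3 -c "
from h import *
look('13')"
```

```text
t14.93 gear x 11.4 y 48.2 z 125.6 mm yawerr 0.03 F -9.0 -0.6 -0.0 grip 0.001
t15.30 gear x 12.8 y 48.1 z 125.3 mm yawerr 0.05 F -11.8 -2.1 1.2 grip 0.001
scene 0.125 39 x [23.5 51.1 55.1] y [28.8 33.8 59.4]
scene 0.135 58 x [16.3 50.4 56.6] y [32.8 45.3 66.3]
scene 0.145 79 x [17.6 37.8 54.8] y [34.7 45.6 61.5]
scene 0.155 30 x [15.9 21.9 30.4] y [35.1 46.9 59.7]
side 0.125 36 x [ 3.8 32.4 48.3] y [26.1 31.1 43.3]
side 0.135 60 x [ 7.9 31.2 51.3] y [30.1 35.3 62.9]
side 0.145 84 x [ 6.2 34.2 51.5] y [33.7 39.5 62.5]
side 0.155 14 x [11.6 30.3 41.2] y [35.4 39.3 46.4]
```

View pics/e13.png

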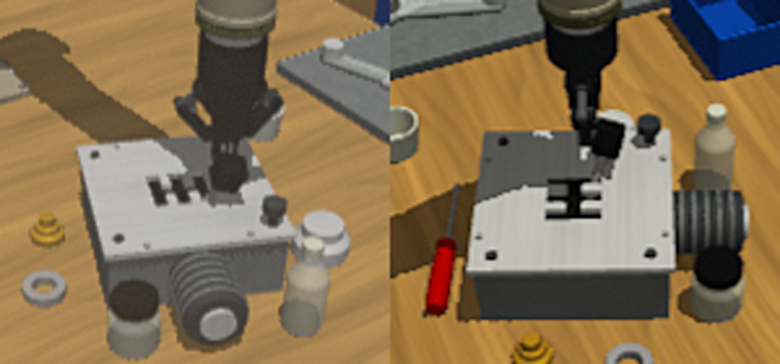

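It's against the end stop, with the force rising linearly to 11.8 N. I'll back straight off, lift clear and check.

```bash
python3 -m pendant '[[0.6,0,0,0,1],[1.6,0,0,0,1],[2,0,-1,0,1],[3,0,-2.3,0,1],[4,0,-3,0,1]]'; python3 -m pendant '[[1,0,0,0,1],[1.5,0,0,0,1],[1.5,0,0,0,1],[1.5,0,0,0,1]]' >/dev/null;python3 -c "
from h import *
look('14')
for v,o,q in(('scene',(235,165),None),('side',(195,145),None)):
    b=cv2.imread('pics/%s14.png'%v)[o[1]:o[1]+110,o[0]:o[0]+150]; cv2.imwrite('pics/z_%s.png'%v,cv2.resize(b,None,fx=5,fy=5,interpolation=2))
# predicted grip centre & corners
c,s=.37,.29
print('pred',.135*np.sin(s),.135*np.sin(c)*np.cos(s),.012+.135*np.cos(c)*np.cos(s))
W,p,d=cloud('side14');W2,p2,d2=cloud('scene14')
for n,W,p,d in(('side',W,p,d),('scene',W2,p2,d2)):
    q=((W[...,0]-C[0])+1j*(W[...,1]-C[1]))*np.exp(-1j*TH);z=W[...,2]
    m=(d>0)&(z>.112)&(z<.172)&(abs(q.real-.04)<.03)&(abs(q.imag-.045)<.03)&(p.max(-1)<90)
    print(n,m.sum(),[np.round(np.percentile(a[m],[2,98])*1e3,1) for a in(q.real,q.imag,z)])
"
```

```text
clock: 16.02
position: [0.4235, 0.1878, 0.249]
ee_rot: [0.197, 0.98, 0.002, 0.002]
ft_force: [0.1, 1.2, 0.3]
grip_width: 0.005
t16.52 gear x -203.6 y 48.2 z 246.4 mm yawerr -0.07 F 0.6 -0.3 -0.0 grip -0.001
scene 0.125 37 x [23.5 49.8 55.8] y [28.1 34.3 59.5]
scene 0.135 59 x [29.2 50.7 57.1] y [32.9 50.1 66.3]
scene 0.145 58 x [27.3 39.  53.7] y [36.2 45.3 61.4]
side 0.125 40 x [19.1 33.8 48.2] y [27.7 30.9 37.3]
side 0.135 48 x [22.2 35.5 51.4] y [31.5 35.3 62.3]
side 0.145 68 x [25.5 38.5 53.4] y [35.  41.5 63.2]
side 0.155 6 x [26.6 31.7 37.3] y [38.  40.8 47.6]
pred 0.0386035503891528 0.046779629351125944 0.13260859080149898
side 162 [array([21.7, 54.3]), array([27.3, 61.4]), array([114.7, 156. ])]
scene 175 [array([26.9, 56.9]), array([28.2, 65.6]), array([115.5, 153.9])]
```

View pics/z_scene.png

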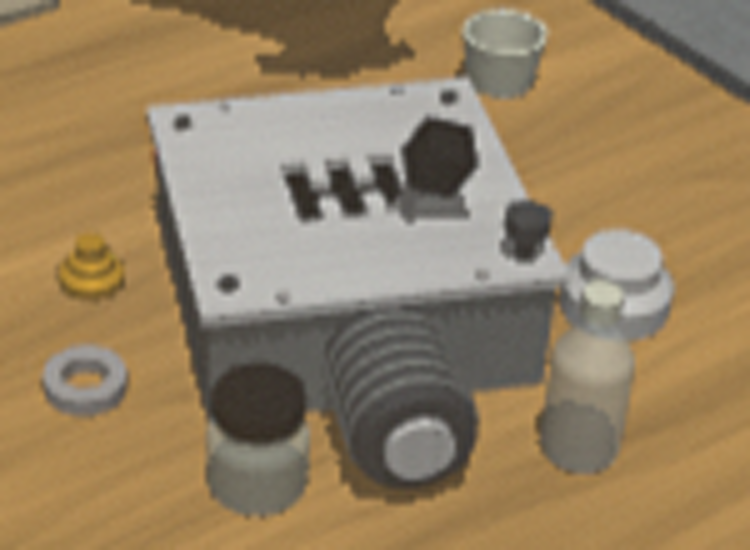

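View pics/z_side.png

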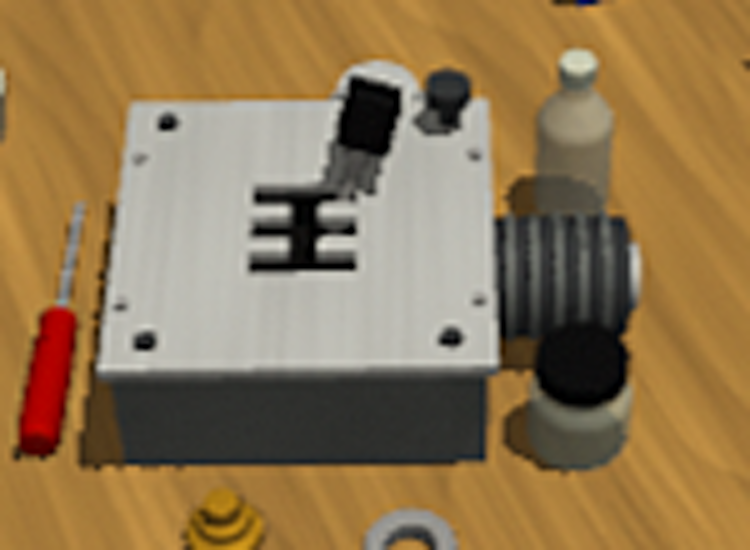

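Grip (scene crop (440,157), side crop (370,115)) spans x 22–55 and y 27–63 mm in the gearbox frame. That matches the predicted home centre (38.6, 46.8). Everything else is where it was.

```bash
python3 -c "
from h import *
st();print(hand_in())"
```

```text
t16.62 gear x -203.7 y 48.1 z 246.2 mm yawerr -0.09 F 0.6 -0.3 1.2 grip -0.000
the job is handed in; nothing more can be done
None
```

The gear lever is in the corner slot next to the tall pin (motor side, left), fully home as far as my checks show. I handed the job in at 16.6 s on the robot's clock.

**What I did:** With the fingers shut, I pushed the grip from the near side to upright. I then pushed it across from the right to the cross stop, where the force reached 8.4 N. Last, I pushed it forward from the near side to the slot's end stop, where it reached 11.8 N. I never gripped it.

**Last checks:** After I backed off and lifted clear, both cameras placed the grip at about (39, 46) mm in the gearbox frame. The fully home position works out to (38.6, 46.8) mm. The objects around the gearbox look unmoved in both pictures; the wrench was outside the final close-ups, and the arm never went near it. The arm was touching nothing at hand-in.

No check failed. The two cameras disagreed by about 3 mm on the gearbox position, so I used their average.

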